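# Load a sugar bar under the spring flap of the keeper box

### The arm

A 6-joint arm with a two-finger parallel gripper is mounted at the origin on the work surface. World frame = base frame: x ahead of the robot, y to its left, z up, the work surface at z = 0. Lengths are in m, angles in rad, forces in N, time in s.
With the tool pointing down it reaches from about 0.3 to 0.95 m from the base axis. Payload 3.1 kg.
Tool frame: the origin (TCP) lies on the centre line of the jaws, within the pads' length; the fingertips stand 14 mm ahead of it and the grasp point (between the pads) lies 5 mm behind it (robot.tcp_to_tips is the distance from the TCP to the fingertips, in m); z points along the fingers, y is the line along which they close (so a half turn about z gives the same grasp; the last joint's range is limited). The gripper opens to 85 mm and grips with 20 to 120 N. Pads are 22 mm wide; open, the fingers measure 114 mm over their backs; the gripper's body (76 mm by 85 mm) begins 54 mm behind the grasp point. The pads swing forward as they close: fully open they stand 13 mm farther back than shut.
Start: joints at [1.174, 0.308, 1.634, -0, 1.2, -0.07], TCP at [0.201, 0.592, 0.215] pointing down, gripper open.
Joint ranges: [-3.06, 3.06], [-0.79, 1.96], [0.05, 2.63], [-1.19, 4.34], [0.05, 2.64], [-2.94, 2.94]. Speed limits (rad/s): [2.79, 2.79, 3.14, 3.14, 3.14, 3.14].

### API

Orientations are given as [roll, pitch, yaw] about the fixed x, y, z axes, in that order (R = Rz(yaw) Ry(pitch) Rx(roll)).
In Python, from plant import robot gives the robot as it stands. The module is installed in compiled form; this text tells all that it offers.
- The arm moves only by the shell command python3 -m pendant 'ROWS' [OPENING]. ROWS is JSON, a list of rows, each a list of 4 numbers: the shift along the tool's x, y, z in cm, then the turn about the tool's z in degrees. A call has 1 to 5 rows; each row is the pose to reach, as a shift and turn from the pose commanded when the call began, along the tool's axes at that moment; what a row does not reach only later rows make up. A row lasts 1/8 s, in which the tool goes at most 62.5 mm and 10.7 degrees, less where a joint would pass 70% of its speed; a pose out of reach is approached as far as the arm can. A call with a gripper value outside its range is refused whole. OPENING is the closure, from -1 (fully open) to 1 (shut), so that 0 is half open, set as the call begins (- or left out, the last holds). The fingers move at their own pace and stop on an object; the grip force is fixed at half the most. Time passes only in rows, so rows that repeat a pose let the fingers close. It gives the time, the measured TCP pose, the force, the opening and the grip force at its end, in the units of the state.
- robot.state(): the state, without advancing time (a new reading comes with each control period).
- robot.camera(name): name is "scene" or "side" or "wrist"; returns a dict with "img" (480x640x3 uint8, red, green, blue), "intrinsics" (3x3 intrinsics, pixels), "T" (4x4, takes a point from camera to world coordinates). Camera axes: x right, y down, z forward; pixel columns grow to the right and rows downward; lengths in m; the calibration is good to about 2 mm. A picture is of the moment at which its call begins. There is no depth.
- robot.close_job(): hands the job in; it is judged then, once.
The state is a dict: "time": time; "joint_pos": joint angles; "joint_vel": joint speeds; "tau": joint torques, N m; "eef_pos": TCP position; "ee_rot": TCP orientation; "force": force on the tool from outside, world axes, zero at the start; "wrist_torque": the same for the moment, N m; "gripper_width": finger opening in m; "finger_force": force on a finger pad.
Only numpy, scipy, OpenCV 4.12 (cv2) and the standard library are available. Lean on these libraries where they do the work, as an engineer would, in place of code of your own. Each camera call takes 0.05 s, during which the arm holds its last target. There are 200 camera calls.

### The job

Press the long steel tread beside the channel down with one fingertip so that the spring-closed flap of the wooden keeper box stands open, and while you hold it there push the loading board, with its sugar bar on it, along the channel under the flap with the other fingertip until it is fully home against the stop. Then back off and let the flap fall shut behind the bar. Only press and push: never lift the board or the bar, keep the bar on the board, and leave everything else on the bench where it is.

Things in the scene. Friction and masses are not known exactly. Their poses are not given: they have to be found in the camera images.
- keeper: Wooden keeper box with an open loading channel, fixed to the bench. Origin: underside, on the channel's centre line, at the box mouth (plane of the flap's apron). +x runs along the channel into the box, +y towards the hinge and tread, z up. All mm below are in this frame. Base plank x -255 to 80, y -47 to 47, 10 mm thick: the channel floor is at z = 10.
- stop (a point): Middle of the face of the end stop inside the box, at x = 64, z = 30 mm in the keeper frame; the front of the board meets it when fully home. The box has walls at x 0 to 75, y 27 to 32 on both sides, and a roof at the back; its top is at z = 52 mm.
- rail (a point): Middle of the top of the guide rail on the tread's side, at x = -125, y = 29.5, z = 24 mm in the keeper frame. The two rails run from x = -250 to 0 at y = 27 to 32 on either side, so the channel is 54 mm wide, rails 14 mm above its floor.
- hinge (a point): Point on the flap's hinge axis, at x = -150, y = 35, z = 50 mm in the keeper frame. The 8 mm rod runs along x from -254 to 56 mm on three slim brackets (8 mm square, top at z = 55 mm).
- flap (a joint): Angle of the spring-closed flap about the hinge rod, rad: 0 shut, 1.0 open stop. Thin aluminium hood over the box's front with an apron across the mouth at x = 0 (shut: lower edge z = 24 mm). Its side away from the hinge swings up; pushing along the channel cannot open it. The bar passes under at 0.8 or more; at 1.0 the hood reaches z = 110 mm. It springs shut when the tread is let go.
- tread (a point): Steel plate fixed to the flap beyond the hinge, 195 x 28 x 4 mm, along the channel. This point: middle of its upper face. Keeper frame: x -247 to -52; shut, its middle is at y 67, z 63, sloping 45 degrees up away from the channel; at flap 0.8 to 0.9: y 66, z 33 to 36, nearly level. Pressing it down (2 N at first, 5 to 8 N open) opens the flap; a fingertip can slide along it.
- board: Loose pale wooden board in the channel, 130 x 50 x 8 mm, 0.14 kg, with an upright end board (46 wide, 10 thick, top 52 mm above the underside) at its near end. Origin: underside, below the middle of the end board's rear face, the face to push; +x along the board to the box, front end 130 mm ahead. Fully home its origin is at x = -66 mm in the keeper frame.
- bar: Small brown unrefined-sugar bar, 50 x 44 x 26 mm (long side along the board), 0.085 kg, lying loose on the front of the board between two low cleats, its middle 100.5 mm ahead of the board's origin. Origin: centre of its underside.
- spare_bar: Bystander: a second sugar bar, 50 x 44 x 26 mm, on the bench right of the channel. Origin: centre of its underside.
- brush: Bystander: hand brush lying on the bench left of the tread, 200 mm long, 42 mm wide, 20 mm high.
- big_block: Bystander: big brown sugar block, 110 x 75 x 55 mm, on the bench. Origin: centre of its underside.
- dish: Bystander: green plastic bowl, 110 mm across, 35 mm high.
- twine: Bystander: upright twine spool, 48 mm across, 50 mm high.
- spatula: Bystander: spatula lying on the bench.
- mug: Bystander: white mug, 76 mm across, 85 mm high.
Not all that is in view belongs to the job. Of the things like the board, leave any that is purple; of the rest the larger one is meant. What is shaped like the bar but black or white is not meant.

How it is judged:
By the outcome, as a careful person would: the job done as asked, in the order asked, and still so for the second after the job is handed in, with the robot touching nothing.
It also fails if it takes over 45 s, if anything falls off the work surface, if the arm or the gripper's body presses on something with over 40 N, if the wrist force passes 120 N, or if a joint passes its speed limit or range.

## Working session

There is one attempt and no reset: what is moved stays moved. The work goes in short steps, Python scripts to look and compute and a shell command to move; the robot and the scene stay as the last step left them, time stands still between calls to the robot, and variables do not carry over. Pictures are saved under pics/ and viewed, at most 10 in all, crops included, and the job is handed in when it is done.

```bash
mkdir -p pics; python3 - <<'E'
from plant import robot
import cv2,numpy as np
for n in ["scene","side"]:
    c=robot.camera(n); cv2.imwrite(f"pics/{n}0.png",c["img"][:,:,::-1]); np.savez(f"{n}0.npz",**c)
    print(n,c["T"].round(3).tolist(),c["intrinsics"].tolist())
print(robot.state(),robot.tcp_to_tips)
E
```

```text
scene [[0.405, 0.75, -0.524, 1.27], [0.914, -0.336, 0.225, -0.303], [-0.007, -0.57, -0.822, 1.243], [0.0, 0.0, 0.0, 1.0]] [[620.8709058080933, 0.0, 315.41158371039506], [0.0, 620.8709058080933, 244.6292735033526], [0.0, 0.0, 1.0]]
side [[0.997, -0.058, 0.056, 0.458], [-0.081, -0.67, 0.738, -0.908], [-0.005, -0.74, -0.672, 0.918], [0.0, 0.0, 0.0, 1.0]] [[487.24898391295915, 0.0, 321.98090927199587], [0.0, 487.24898391295915, 245.6812445272231], [0.0, 0.0, 1.0]]
{'time': 0.1, 'joint_pos': array([ 1.17431444e+00,  3.08964641e-01,  1.63508499e+00,  1.88769485e-05,
        1.19972307e+00, -6.97012169e-02]), 'joint_vel': array([-1.14371942e-03, -1.01719177e-03, -3.18362828e-03,  9.30297709e-05,
        9.41558260e-04, -1.01262865e-03]), 'tau': array([-9.92164644e-07, -4.16412485e+01, -2.77642930e+01, -1.97136455e-04,
        4.12944632e-03, -1.02524129e-05]), 'eef_pos': array([0.20033168, 0.59117385, 0.21372063]), 'ee_rot': array([-3.13941912e+00, -1.69363911e-04,  2.81480494e+00]), 'force': array([ 0.6430066 , -0.12914615, -0.52469569]), 'wrist_torque': array([-0.02812607, -0.00790244, -0.05914963]), 'finger_force': 0.0, 'gripper_width': 0.08564396116543327} 0.014
```

View pics/scene0.png

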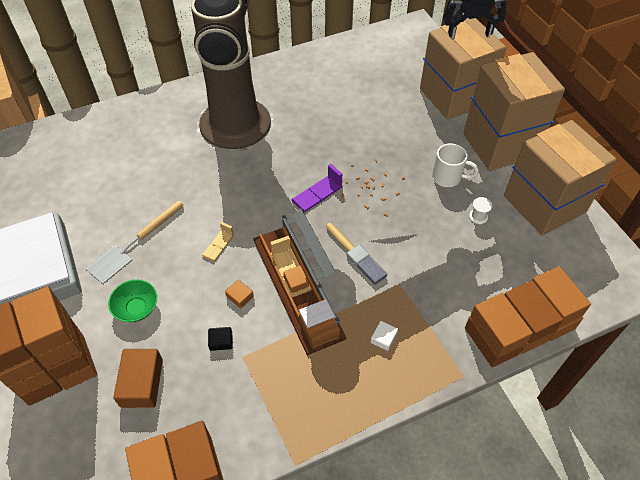

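View pics/side0.png

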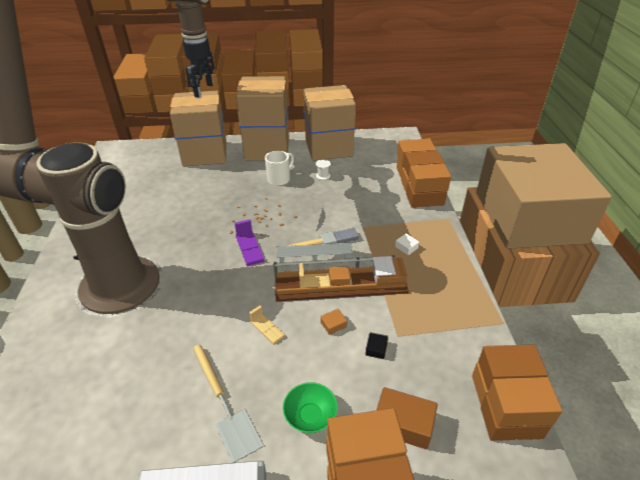

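The scene view shows the keeper from about (262,235) to (325,350), with the tread on the brush side. The board with the bar is at about (285,265). The purple board and the small pale board are decoys. In the side view the keeper spans (275,260) to (408,298). I'll enlarge both.

```bash
python3 - <<'E'
import cv2,numpy as np
a=cv2.imread("pics/scene0.png")[205:360,240:355]; b=cv2.imread("pics/side0.png")[240:310,260:420]
A=cv2.resize(a,None,fx=3.8,fy=3.8,interpolation=2); B=cv2.resize(b,(0,0),fx=2.2*1,fy=2.2,interpolation=2)
A=cv2.resize(a,(int(115*3.8),589),interpolation=2)
out=np.zeros((600,800,3),np.uint8); out[:589,:437]=A; out[:154,440:440+352]=B
cv2.imwrite("pics/crop0.png",out)
E
```

```text
(no output)
```

View pics/crop0.png

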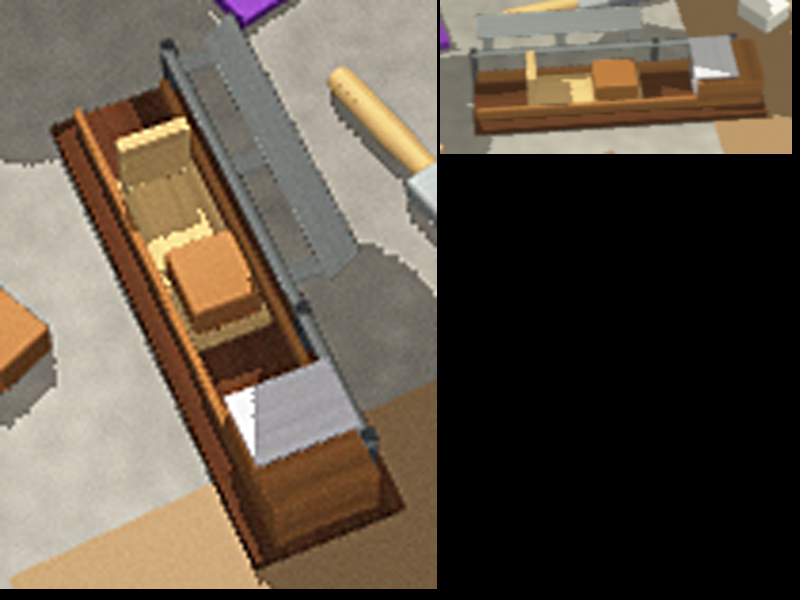

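The enlargement shows these scene pixels: plank corners at (254,239), (308,352) and (346,338); near bracket top (284,217); far bracket (337,319.5); tread corners (300.5,210) and (334,269.5). In the side view the plank corners are (276,300.5) and (409,293). Next I fit the keeper pose to these points.

```bash
cat > h.py <<'E'
import numpy as np, cv2
from scipy.optimize import least_squares
def proj(c,P):
    T=c["T"];q=(np.atleast_2d(P)-T[:3,3])@T[:3,:3]; u=q@c["intrinsics"].T; return u[:,:2]/u[:,2:]
def ray(c,uv,z):
    T=c["T"]; d=T[:3,:3]@np.linalg.solve(c["intrinsics"],[*uv,1]); o=T[:3,3]; return o+d*(z-o[2])/d[2]
def k2w(p,P):
    P=np.atleast_2d(P)/1000.; c,s=np.cos(p[2]),np.sin(p[2])
    return np.c_[p[0]+c*P[:,0]-s*P[:,1],p[1]+s*P[:,0]+c*P[:,1],P[:,2]]
def w2k(p,W):
    d=np.atleast_2d(W)[:,:2]-p[:2]; c,s=np.cos(p[2]),np.sin(p[2])
    return np.c_[c*d[:,0]+s*d[:,1],-s*d[:,0]+c*d[:,1]]*1000
E
python3 - <<'E'
from h import *
S=dict(np.load("scene0.npz"));D=dict(np.load("side0.npz"))
def cs(x,y):return (240+x/3.8,205+y/3.8)
def cd(x,y):return (260+(x-440)/2.2,240+y/2.2)
A=[((-255,-47,10),cs(53,128)),((80,-47,10),cs(257,557)),((80,47,10),cs(403,505)),((-254,35,55),cs(167,45)),((-52,77,73),cs(358,245)),((-247,77,73),cs(230,18)),((-52,57,53),cs(321,275))]
B=[((-255,-47,0),cd(475,133)),((80,-47,0),cd(768,116)),((-255,-47,10),cd(475,122))]
def f(p):
    return np.r_[(proj(S,k2w(p,[a for a,_ in A]))-[b for _,b in A]).ravel(),(proj(D,k2w(p,[a for a,_ in B]))-[b for _,b in B]).ravel()]
r=least_squares(f,[.68,.05,0],loss="soft_l1");p=r.x
print(p,f(p).reshape(-1,2).round(1).tolist());np.save("kp.npy",p)
# board: end board top edge corners front/rear ; bar top centre
for n,uv,z in [("endtop L?",cs(117,150),.062),("rear top R",cs(188,118),.062),("bar top",cs(208,272),.044)]:
    print(n,w2k(p,ray(S,uv,z)))
print("bar side",w2k(p,ray(D,cd(615,66),.044)),"end top rear side",w2k(p,ray(D,cd(527,53),.062)))
print("tread mid",k2w(p,(-150,67,63)))
E
```

```text
[ 0.6587052  -0.04902718 -0.00601126] [[-0.6, -1.1], [-0.3, 1.9], [0.7, -0.3], [-0.1, -1.0], [0.5, 1.4], [0.3, -2.0], [2.0, 1.3], [-0.0, 0.6], [-0.4, 0.4], [-0.3, 3.0]]
endtop L? [[-183.71774453  -25.44425585]]
rear top R [[-188.42604551   23.23278229]]
bar top [[-91.06108165  -4.35259836]]
bar side [[-91.00883088   5.44643578]] end top rear side [[-191.10079269   16.50072787]]
tread mid [[0.50911066 0.01887329 0.063     ]]
```

The fit is within about 2 px: keeper origin at (0.659,-0.049), yaw -0.006. The board's origin is at about x = -190, so it has about 124 mm to go. I'll turn the tool so its y runs along keeper y, then move above the tread start (x -220).

```bash
python3 -m pendant '[[-6,-7,0,-5],[-12,-14,0,-10],[-18,-21,0,-18.4],[-22,-26,0,-18.4],[-22,-26,0,-18.4]]' -0.25; cat >> h.py <<'E'
def rep():
    from plant import robot
    s=robot.state();p=np.load("kp.npy");k=w2k(p,s["eef_pos"])[0]
    print("t",s["time"],"tcp keeper",k.round(1),"z",round(s["eef_pos"][2]*1000,1),"rot",s["ee_rot"].round(3),"F",s["force"].round(1),"w",round(s["gripper_width"]*1000,1))
    return s
E
python3 -c "from h import *;rep()"
```

```text
time: 0.72
eef_pos: [0.3156, 0.2993, 0.2146]
ee_rot: [-3.141, 0.0, 3.137]
force: [1.6, 0.5, 0.4]
gripper_width: 0.0533
finger_force: 0.0
t 0.725 tcp keeper [-345.2  346.2] z 214.6 rot [-3.141  0.     3.137] F [1.6 0.5 0.4] w 53.3
```

```bash
python3 -m pendant '[[-2.4,-6,0,0],[-4.8,-12,0,0],[-7.2,-18,0,0],[-9.6,-24,0,0],[-12,-28.5,1,0]]' >/dev/null;  python3 -m pendant '[[-0.5,-2.9,4,0],[-0.5,-2.9,8.5,0],[-0.5,-2.9,8.5,0]]' >/dev/null; python3 - <<'E'
from h import *
from plant import robot
rep()
o=[]
for n in ["scene","side","wrist"]:
    c=robot.camera(n); np.savez(f"{n}1.npz",**c); o.append(c["img"][:,:,::-1])
k=np.load("kp.npy")
out=np.zeros((600,800,3),np.uint8)
out[:360,:300]=cv2.resize(o[0][190:340,230:355],(300,360),interpolation=2)
out[:360,320:800]=cv2.resize(o[1][190:310,260:420],(480,360),interpolation=2)
out[360:,:320]=cv2.resize(o[2],(320,240))
cv2.imwrite("pics/c1.png",out)
E
```

```text
t 1.725 tcp keeper [-224.6   34.3] z 116.3 rot [ 3.14  -0.01   3.135] F [-0.7 -0.6  0.8] w 53.4
```

View pics/c1.png

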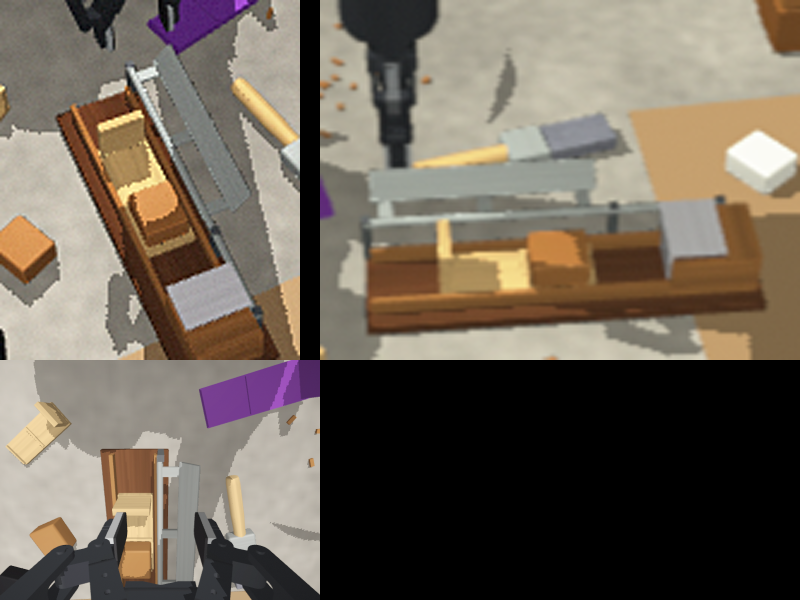

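The wrist view shows the fingers at (118,~170) and (205,~170) of the half-scale picture. They straddle the rod, with the right finger over the tread and the left over the channel. I'll check the keeper pose from its plank and tread corners in this view.

```bash
python3 - <<'E'
from h import *
p=np.load("kp.npy");c=dict(np.load("wrist1.npz"))
for uv,z,n in [((202,180),.01,"plank -255,-47"),((336,180),.01,"plank -255,47"),((398,210),.073,"tread out -247,77"),((362,204),.053,"tread in -247,57"),((396,442),.073,"tread outer edge y77"),((224,270),.062,"endboard rear top L -190,-23"),((306,270),.062,"endboard rear top R")]:
    print(n,w2k(p,ray(c,uv,z)).round(1))
E
```

```text
plank -255,-47 [[-256.6  -46.6]]
plank -255,47 [[-256.6   45. ]]
tread out -247,77 [[-250.6   76. ]]
tread in -247,57 [[-249.4   58.7]]
tread outer edge y77 [[-93.9  84.2]]
endboard rear top L -190,-23 [[-211.5  -22.9]]
endboard rear top R [[-211.5   25.8]]
```

```bash
python3 - <<'E'
from h import *
p=np.load("kp.npy");c=dict(np.load("wrist1.npz"));S=dict(np.load("scene0.npz"))
for x,z in [(-190,62),(-190,18),(-180,62),(-210,62),(-200,62)]: print(x,z,proj(c,k2w(p,(x,0,z))).round(0),proj(S,k2w(p,(x,0,z))).round(1))
im=c["img"]
for r in range(255,300,2): print(r,im[r,255:275].mean(0).round(0), end=";")
s=S["img"]
print()
for r in range(235,255): print(r,s[r,280:282].mean(0).round(0), end=";")
cv2.imwrite("pics/w1.png",cv2.resize(im[160:420,180:440,::-1],(600,600),interpolation=2))
E
```

```text
-190 62 [[264. 303.]] [[280.  238.8]]
-190 18 [[273. 275.]] [[281.  249.5]]
-180 62 [[265. 317.]] [[281.6 242. ]]
-210 62 [[263. 272.]] [[276.8 232.5]]
-200 62 [[263. 288.]] [[278.4 235.6]]
255 [138.  91.  61.];257 [138.  92.  61.];259 [139.  92.  61.];261 [139.  92.  61.];263 [138.  91.  61.];265 [151. 110.  75.];267 [207. 181. 134.];269 [212. 185. 137.];271 [202. 176. 129.];273 [204. 177. 131.];275 [207. 181. 134.];277 [203. 177. 130.];279 [203. 176. 129.];281 [205. 179. 132.];283 [204. 177. 130.];285 [205. 178. 131.];287 [201. 175. 129.];289 [204. 178. 131.];291 [202. 175. 130.];293 [203. 177. 130.];295 [204. 178. 130.];297 [224. 197. 148.];299 [238. 211. 161.];
235 [52. 31. 19.];236 [48. 26. 14.];237 [33. 10.  8.];238 [212. 189. 124.];239 [252. 221. 146.];240 [248. 219. 144.];241 [224. 189. 122.];242 [136. 110.  66.];243 [126.  98.  60.];244 [144. 117.  74.];245 [142. 112.  71.];246 [142. 114.  72.];247 [142. 115.  72.];248 [143. 118.  72.];249 [145. 115.  72.];250 [144. 114.  70.];251 [140. 113.  70.];252 [160. 129.  81.];253 [168. 136.  86.];254 [168. 136.  83.];
```

View pics/w1.png

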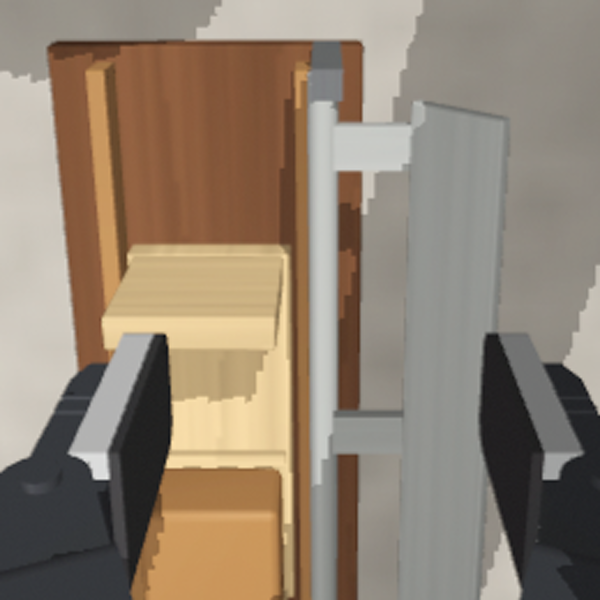

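The crop shows the board's rear edges at rows 266 (bottom) and 297 (top), so its origin is at about -194. The tip inner edges are at pixels (252,305) and (390,305). I'll use the known opening to get the tip height.

```bash
python3 - <<'E'
from h import *
p=np.load("kp.npy");c=dict(np.load("wrist1.npz"))
f=160/1;g=lambda x,y:(180+x*260/600,160+y*260/600)
for z in (.09,.095,.1,.105,.11,.115):
    print(z,[w2k(p,ray(c,g(*q),z)).round(1)[0].tolist() for q in [(125,335),(167,335),(484,335),(530,335),(120,470),(543,470)]])
E
```

```text
0.09 [[-202.6, -11.6], [-202.6, -1.9], [-202.6, 71.3], [-202.6, 82.0], [-166.2, -15.3], [-166.2, 87.7]]
0.095 [[-205.2, -10.4], [-205.2, -0.9], [-205.2, 70.4], [-205.2, 80.7], [-169.7, -14.0], [-169.7, 86.3]]
0.1 [[-207.8, -9.2], [-207.8, 0.0], [-207.8, 69.4], [-207.8, 79.5], [-173.2, -12.7], [-173.2, 84.9]]
0.105 [[-210.3, -8.0], [-210.3, 1.0], [-210.3, 68.4], [-210.3, 78.2], [-176.7, -11.4], [-176.7, 83.5]]
0.11 [[-212.9, -6.7], [-212.9, 1.9], [-212.9, 67.5], [-212.9, 77.0], [-180.3, -10.1], [-180.3, 82.1]]
0.115 [[-215.4, -5.5], [-215.4, 2.9], [-215.4, 66.5], [-215.4, 75.7], [-183.8, -8.7], [-183.8, 80.7]]
```

```bash
python3 - <<'E'
from h import *
p=np.load("kp.npy");c=dict(np.load("wrist1.npz"))
print(c["T"].round(3).tolist(), "cam keeper",w2k(p,c["T"][:3,3]))
for z in (102,116,130):
  for x in (-236,-214):
    for y in (34.3-26.7,34.3+26.7): print(z,x,round(y),((proj(c,k2w(p,(x,y,z)))-[180,160])*600/260).round(0).tolist())
E
```

```text
[[0.006, 0.951, 0.31, 0.359], [1.0, -0.006, -0.002, -0.013], [0.0, 0.31, -0.951, 0.28], [0.0, 0.0, 0.0, 1.0]] cam keeper [[-299.76338382   34.55149254]]
102 -236 8 [[195.0, 217.0]]
102 -236 61 [[452.0, 217.0]]
102 -214 8 [[199.0, 313.0]]
102 -214 61 [[448.0, 313.0]]
116 -236 8 [[185.0, 241.0]]
116 -236 61 [[462.0, 241.0]]
116 -214 8 [[190.0, 344.0]]
116 -214 61 [[457.0, 344.0]]
130 -236 8 [[173.0, 270.0]]
130 -236 61 [[473.0, 270.0]]
130 -214 8 [[179.0, 379.0]]
130 -214 61 [[467.0, 379.0]]
```

```bash
python3 - <<'E'
from h import *
p=np.load("kp.npy");S=dict(np.load("scene1.npz"));D=dict(np.load("side1.npz"));W=dict(np.load("wrist1.npz"))
for n,c in (("sc",S),("si",D)):
  for z in (100,110,120,140):
    print(n,z,[proj(c,k2w(p,(x,y,z))).round(0)[0].tolist() for x in(-236,-214) for y in (0,67)])
a=S["img"][150:270,220:340,::-1];b=D["img"][160:280,230:350,::-1]
o=np.hstack([cv2.resize(a,(400,400),interpolation=2),cv2.resize(b,(400,400),interpolation=2)])
cv2.imwrite("pics/tips.png",o)
E
```

```text
sc 100 [[272.0, 215.0], [298.0, 205.0], [275.0, 222.0], [302.0, 212.0]]
sc 110 [[272.0, 212.0], [298.0, 203.0], [275.0, 219.0], [302.0, 210.0]]
sc 120 [[271.0, 209.0], [298.0, 200.0], [275.0, 216.0], [302.0, 207.0]]
sc 140 [[271.0, 204.0], [298.0, 195.0], [274.0, 211.0], [302.0, 201.0]]
si 100 [[281.0, 259.0], [280.0, 240.0], [290.0, 258.0], [289.0, 240.0]]
si 110 [[281.0, 256.0], [280.0, 237.0], [290.0, 255.0], [289.0, 237.0]]
si 120 [[280.0, 253.0], [280.0, 234.0], [289.0, 252.0], [289.0, 234.0]]
si 140 [[280.0, 247.0], [279.0, 228.0], [289.0, 246.0], [288.0, 228.0]]
```

View pics/tips.png

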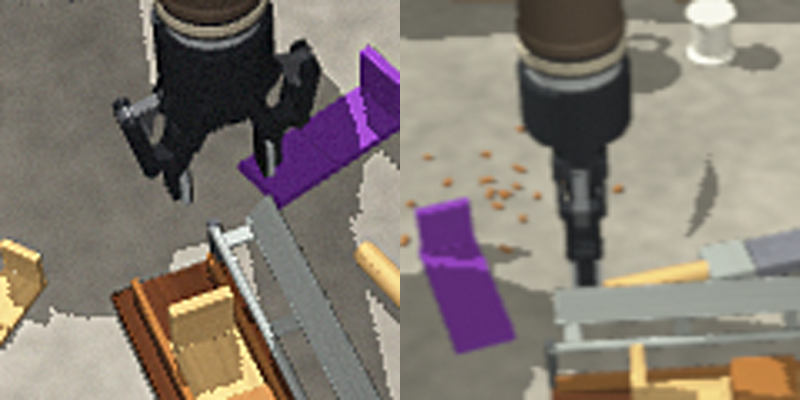

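```bash
python3 - <<'E'
from h import *
s=rep()
W=dict(np.load("wrist1.npz"))
R=W["T"][:3,:3];print("wrist cam rel tcp at z .116:",W["T"][:3,3]-s["eef_pos"])
E
```

```text
t 1.875 tcp keeper [-219.    34.5] z 121.3 rot [-3.141e+00  2.000e-03  3.137e+00] F [ 1.7  0.2 -0.6] w 53.7
wrist cam rel tcp at z .116: [-0.08071568  0.0005447   0.15862808]
```

The tips look somewhat higher relative to the TCP than the nominal value, so I'll descend in stages and go by force.

```bash
for i in 1; do python3 -m pendant '[[0,0,2,0],[0,0,4,0],[0,0,4.5,0]]'; python3 -m pendant '[[0,0,0.5,0],[0,0,1,0],[0,0,1,0]]'; python3 -m pendant '[[0,0,0.5,0],[0,0,1,0],[0,0,1,0]]'; done; python3 -c "from h import *;rep()"
```

```text
time: 2.25
eef_pos: [0.4395, -0.013, 0.0759]
ee_rot: [-3.141, 0.002, 3.137]
force: [-0.2, -0.5, -0.6]
gripper_width: 0.0533
finger_force: 0.0
time: 2.62
eef_pos: [0.4388, -0.0134, 0.065]
ee_rot: [-3.142, 0.0, 3.136]
force: [-0.7, 0.1, 0.3]
gripper_width: 0.0535
finger_force: 0.0
time: 3.0
eef_pos: [0.4381, -0.0134, 0.0543]
ee_rot: [3.141, -0.001, 3.136]
force: [-0.6, -0.3, 0.5]
gripper_width: 0.0534
finger_force: 0.0
t 3.0 tcp keeper [-220.8   34.3] z 54.3 rot [ 3.141e+00 -1.000e-03  3.136e+00] F [-0.6 -0.3  0.5] w 53.4
```

```bash
cat > look.py <<'E'
from h import *
from plant import robot
import sys
rep(); o=[]
for n in ["scene","side","wrist"]: o.append(robot.camera(n)["img"][:,:,::-1])
out=np.zeros((600,800,3),np.uint8)
out[:300,:340]=cv2.resize(o[0][190:340,210:380],(340,300),interpolation=2)
out[300:,:340]=cv2.resize(o[1][190:310,260:396],(340,300),interpolation=2)
out[:460,340:]=cv2.resize(o[2][100:480,130:510],(460,460),interpolation=2)
cv2.imwrite(sys.argv[1],out)
E
python3 look.py pics/c2.png
```

```text
t 3.0 tcp keeper [-220.8   34.3] z 54.3 rot [ 3.141e+00 -1.000e-03  3.136e+00] F [-0.6 -0.3  0.5] w 53.4
```

View pics/c2.png

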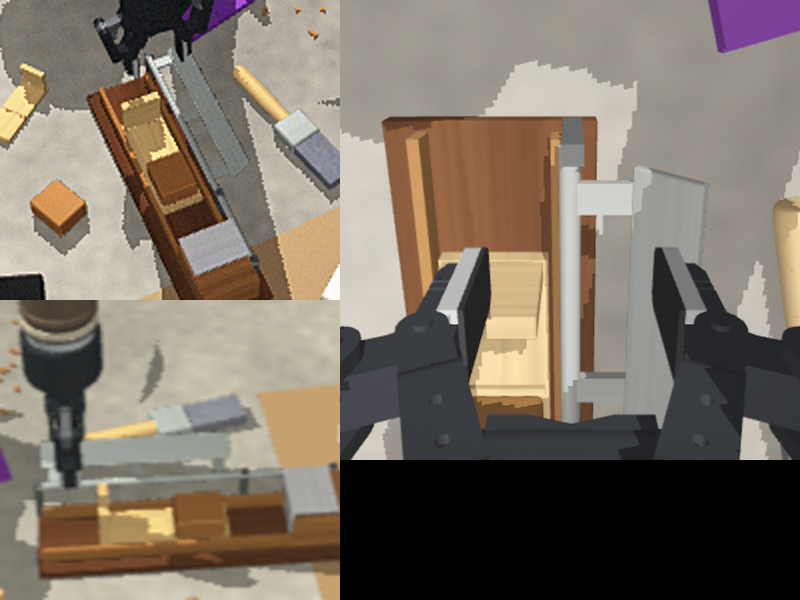

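The picture shows the right finger over the tread at (660,250), not yet touching. The flap is still shut, and the other finger is behind the end board. I'll continue down.

```bash
for i in 1; do python3 -m pendant '[[0,0,0.5,0],[0,0,1,0],[0,0,1,0]]'; python3 -m pendant '[[0,0,0.5,0],[0,0,1,0],[0,0,1,0]]'; done|grep -E "eef|force"
```

```text
eef_pos: [0.4386, -0.0136, 0.0445]
force: [-0.3, 0.3, 0.1]
finger_force: 0.3
eef_pos: [0.439, -0.0134, 0.0347]
force: [0.8, 0.1, 1.9]
finger_force: 1.2
```

```bash
for i in 1; do python3 -m pendant '[[0,0,0.5,0],[0,0,1,0],[0,0,1,0]]'; python3 -m pendant '[[0,0,0.4,0],[0,0,0.8,0],[0,0,0.8,0]]'; done|grep -E "eef|force"; python3 look.py pics/c3.png
```

```text
eef_pos: [0.4392, -0.0136, 0.0248]
force: [1.1, -0.6, 4.3]
finger_force: 1.8
eef_pos: [0.4393, -0.0148, 0.0172]
force: [0.0, -6.1, 6.6]
finger_force: 3.7
t 4.65 tcp keeper [-219.6   32.9] z 17.2 rot [-3.139e+00  1.000e-03  3.137e+00] F [ 0.  -6.1  6.6] w 53.5
```

View pics/c3.png

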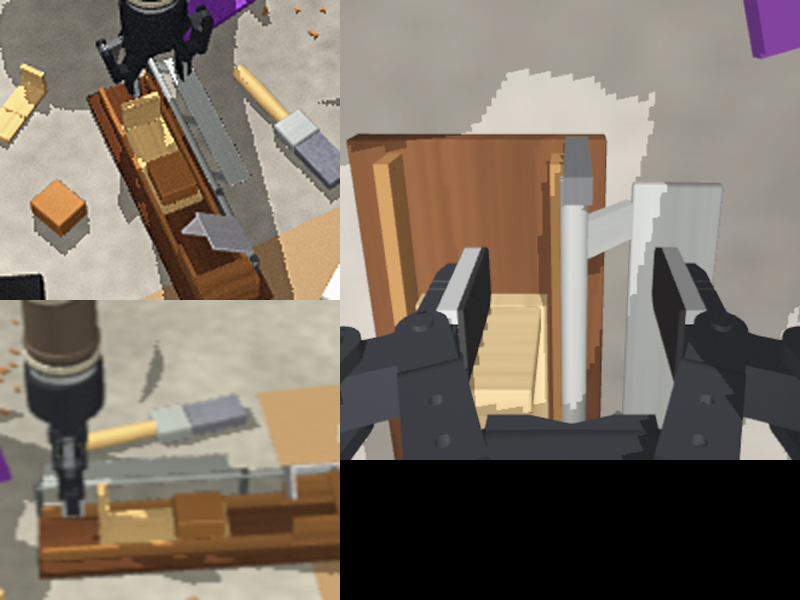

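The flap is opening (hood up at (215,235), tread nearly level), and the upward force is 6.6 N. The pushing finger stands in the channel behind the end board. I'll go 4 mm lower, then start pushing.

```bash
for i in 1; do python3 -m pendant '[[0,0,0.2,0],[0,0,0.4,0],[0,0,0.4,0]]'; python3 -m pendant '[[-0.6,0,0.4,0],[-1.2,0,0.4,0],[-1.8,0,0.4,0],[-2.4,0,0.4,0],[-3,0,0.4,0]]';  done|grep -E "eef|force"; python3 look.py pics/c4.png
```

```text
eef_pos: [0.4396, -0.0152, 0.0137]
force: [-1.5, -7.1, 10.4]
finger_force: 4.9
eef_pos: [0.4578, -0.0116, 0.0083]
force: [-18.7, 4.4, 28.7]
finger_force: 14.7
t 5.8 tcp keeper [-201.1   36.2] z 8.3 rot [ 3.138 -0.024  3.137] F [-18.7   4.4  28.7] w 53.4
```

View pics/c4.png

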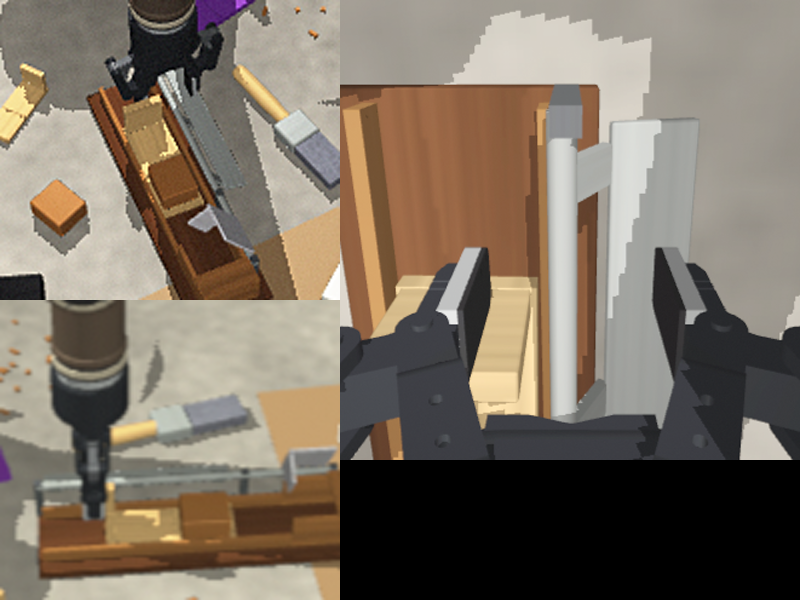

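I lowered it 4 mm too far: the flap is on its open stop with 29 N on the tread. I'll raise it 5 mm and keep pushing.

```bash
for i in 1; do python3 -m pendant '[[0,0,-0.2,0],[0,0,-0.5,0],[0,0,-0.5,0]]'; python3 -m pendant '[[-0.6,0,0,0],[-1.2,0,0,0],[-1.8,0,0,0],[-2.4,0,0,0],[-3,0,0,0]]';  done|grep -E "eef|force"; python3 -c "from h import *;rep()"
```

```text
eef_pos: [0.4657, -0.0129, 0.013]
force: [-4.1, 1.5, 3.9]
finger_force: 2.9
eef_pos: [0.4964, -0.0138, 0.013]
force: [-5.0, 1.8, 4.6]
finger_force: 3.4
t 6.95 tcp keeper [-162.5   34.3] z 13.0 rot [ 3.141 -0.005  3.136] F [-5.   1.8  4.6] w 53.8
```

```bash
python3 - <<'E'
from h import *
from plant import robot
p=np.load("kp.npy"); o=[]
for n in ("scene","side"):
    c=robot.camera(n); im=c["img"][:,:,::-1].copy()
    P=[]
    for t in (.7,.8,.9,1.0):
        dy,dz=-67,5
        # side away from hinge swings up: rotation about x by -t
        y=dy*np.cos(t)+dz*np.sin(t); z=-dy*np.sin(t)+dz*np.cos(t)
        P.append((0,35+y,50+z))
    uv=proj(c,k2w(p,P)); print(n,uv.round(1).tolist())
    x0,y0=uv.mean(0).astype(int)-[70,60]
    b=cv2.resize(im[y0:y0+120,x0:x0+100],(400,480),interpolation=2)
    for q in uv: cv2.circle(b,tuple(int(v) for v in (q-[x0,y0])*4),2,(0,0,255),-1)
    o.append(b)
cv2.imwrite("pics/flap.png",np.hstack(o))
E
```

```text
scene [[306.5, 298.2], [308.6, 296.3], [310.9, 294.5], [313.4, 292.7]]
side [[377.9, 257.9], [377.7, 255.1], [377.5, 252.4], [377.2, 249.8]]
```

View pics/flap.png

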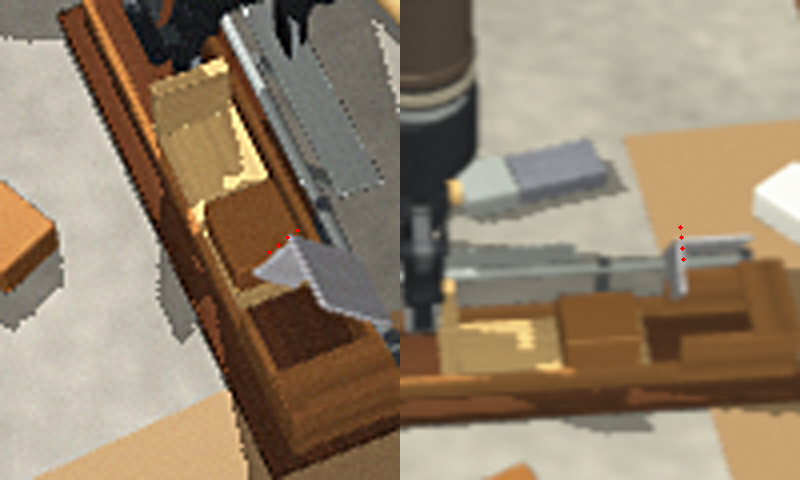

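The hood's front corner in the picture, at (293,236) and (680,238), matches a flap angle of about 0.9, which is enough. The bar is still on the board between its cleats. I'll keep pushing.

```bash
for i in 1; do python3 -m pendant '[[-0.6,0,0,0],[-1.2,0,0,0],[-1.8,0,0,0],[-2.4,0,0,0],[-3,0,0,0]]'; python3 -m pendant '[[-0.6,0,0,0],[-1.2,0,0,0],[-1.8,0,0,0],[-2.4,0,0,0],[-3,0,0,0]]';   python3 -m pendant '[[-0.4,0,0,0],[-0.8,0,0,0],[-1.2,0,0,0],[-1.5,0,0,0]]'; done|grep -E "eef|force"; python3 -c "from h import *;rep()"
```

```text
eef_pos: [0.5269, -0.014, 0.0133]
force: [-5.5, -0.1, 5.7]
finger_force: 3.5
eef_pos: [0.5569, -0.0141, 0.0133]
force: [-6.1, 0.6, 5.7]
finger_force: 3.5
eef_pos: [0.5721, -0.0142, 0.0134]
force: [-5.6, 1.7, 4.6]
finger_force: 3.5
t 8.8 tcp keeper [-86.9  34.3] z 13.4 rot [ 3.142 -0.004  3.136] F [-5.6  1.7  4.6] w 53.3
```

```bash
for i in 1; do python3 -m pendant '[[-0.25,0,0,0],[-0.5,0,0,0],[-0.5,0,0,0]]'; python3 -m pendant '[[-0.2,0,0,0],[-0.4,0,0,0],[-0.4,0,0,0]]';   python3 -m pendant '[[-0.2,0,0,0],[-0.3,0,0,0],[-0.3,0,0,0]]'; done|grep -E "eef|force"; python3 -c "from h import *;rep()"
```

```text
eef_pos: [0.5775, -0.0142, 0.0134]
force: [-5.4, 1.8, 4.1]
finger_force: 3.2
eef_pos: [0.5793, -0.0142, 0.0134]
force: [-10.1, 1.0, 9.3]
finger_force: 6.4
eef_pos: [0.5792, -0.0142, 0.0134]
force: [-16.8, 0.8, 15.4]
finger_force: 10.2
t 9.925 tcp keeper [-79.7  34.4] z 13.4 rot [ 3.141 -0.014  3.135] F [-16.8   0.8  15.4] w 53.3
```

```bash
python3 -m pendant '[[-0.2,0,0,0],[-0.2,0,0,0]]'|grep -E "eef|force"; python3 - <<'E'
from h import *
from plant import robot
p=np.load("kp.npy")
def m(im):
    h=cv2.cvtColor(im,cv2.COLOR_RGB2HSV); return cv2.inRange(h,(13,40,110),(28,150,255))
for n in ("scene","side"):
    c0=dict(np.load(n+"0.npz")); c1=robot.camera(n)
    for c,x in ((c0,-190),(c1,-66)):
        k=m(c["img"])
        print(n,x,"pred top rear/front y=-23,23:",proj(c,k2w(p,[(x,-23,62),(x,23,62),(x+10,-23,62),(x+10,23,62)])).round(1).tolist())
        uv=proj(c,k2w(p,(x+5,0,62)))[0].astype(int)
        sub=k[uv[1]-14:uv[1]+22,uv[0]-16:uv[0]+18]
        print(uv[0]-16,uv[1]-14); print("\n".join("".join("#" if v else "." for v in r) for r in sub))
E
```

```text
eef_pos: [0.579, -0.0141, 0.0134]
force: [-20.6, -0.0, 19.5]
finger_force: 12.7
scene -190 pred top rear/front y=-23,23: [[270.8, 242.1], [289.1, 235.6], [272.4, 245.3], [290.7, 238.8]]
264 226
.................................#
..................................
..................................
..................................
..................................
..................................
.....#............................
..#...............................
..................................
..................................
.....................####.........
..................#######.........
................#.######.#........
.............#.###########........
..........#.##############........
.......###################........
......####################........
......####################........
.......###################........
.......###################........
.......###################........
.......####################.......
.......#####################......
.......#####################......
.......######################.....
........############.########..
[... 3771 characters left out ...]

................####....##########
..###.........#############.......
######.........#####..............
....##.........#####..............
....##........####################
....#.........####################
.....#.......#####################
..............####################
.............#####################
.............#####################
.............#####################
.............#####################
.............#####################
.............#####################
.............#####################
.............#####################
..............####################
..............####################
..................................
..................................
```

The end board's edges match the prediction for fully home (-66), and the force is rising against the stop. I'll back off with the tread still held, then rise.

```bash
for i in 1; do python3 -m pendant '[[0.6,0,0,0],[1.2,0,0,0],[1.8,0,0,0],[2.4,0,0,0],[3,0,0,0]]'; python3 -m pendant '[[0,0,-0.8,0],[0,0,-1.6,0],[0,0,-2.4,0],[0,0,-3.2,0],[0,0,-4,0]]';   python3 -m pendant '[[0,0,-3,0],[0,0,-6,0],[0,0,-9,0],[0,0,-12,0],[0,0,-12,0]]'; done|grep -E "eef|force"; python3 - <<'E'
from h import *
from plant import robot
rep();p=np.load("kp.npy")
def m(im):
    h=cv2.cvtColor(im,cv2.COLOR_RGB2HSV); return cv2.inRange(h,(13,40,110),(28,150,255))
c=robot.camera("scene"); S=dict(np.load("scene0.npz")); k=m(c["img"])[268:304,275:325]
print("\n".join("".join("#" if v else "." for v in r) for r in k))
d=np.abs(c["img"].astype(int)-S["img"]).sum(2)
# hood patch + tread patch compare with shut picture
for P in [(20,0,54),(20,-20,54),(30,20,54),(-150,67,63),(-80,67,63),(-230,67,63)]:
    u,v=proj(c,k2w(p,P))[0].astype(int); print(P,d[v-1:v+2,u-1:u+2].mean().round(0),c["img"][v,u],S["img"][v,u])
cv2.imwrite("pics/final.png",c["img"][:,:,::-1])
E
```

```text
eef_pos: [0.5625, -0.015, 0.016]
force: [4.0, -0.2, 5.4]
finger_force: 2.7
eef_pos: [0.5562, -0.0138, 0.0536]
force: [0.4, 0.1, -0.1]
finger_force: 0.0
eef_pos: [0.5593, -0.014, 0.1765]
force: [0.4, -0.0, 0.2]
finger_force: 0.0
t 12.15 tcp keeper [-99.6  34.5] z 176.5 rot [-3.141  0.005  3.136] F [ 0.4 -0.   0.2] w 53.4
.....................................#............
......................................##..........
..................................................
..................................................
..................................................
..................................................
..................................................
..................................................
..................................................
..................................................
...............................#.##............#..
............................#######...............
.........................##########...............
.......................#.###########.........#....
....................################..............
.............
[... 638 characters left out ...]
...........
................########################..........
....#............#######################..........
.................########################.........
..................#######################.........
..................########################........
..................########################...#....
...................########################.......
...................##################.#...........
(20, 0, 54) 244.0 [254 253 255] [163 163 165]
(20, -20, 54) 192.0 [250 249 250] [147 141 146]
(30, 20, 54) 10.0 [170 166 169] [166 162 162]
(-150, 67, 63) 10.0 [125 126 123] [124 126 120]
(-80, 67, 63) 14.0 [118 122 114] [114 119 115]
(-230, 67, 63) 284.0 [26 25 27] [119 122 119]
```

The tread is back at its shut position, the hood covers the mouth and the board hasn't moved. I'll hand it in.

```bash
python3 -m pendant '[[0,0,0,0],[0,0,0,0],[0,0,0,0]]' >/dev/null; python3 -c "
from plant import robot
print(robot.close_job())"
```

```text
the job is handed in; nothing more can be done
None
```

The job is handed in, about 12.5 s on the clock: the flap was held open at about 0.9, the board with its bar was pushed home against the stop, and the last scene picture, checked by pixel values, showed the tread back up, the hood down and the board still home; I did not see the bar itself after the flap shut, nor re-check the other things on the bench.

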